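Sort machined sleeves into the pass bay and the gated reject pen

ROBOT

A 6-joint arm with a two-finger parallel gripper is mounted at the origin on the work surface. World frame = base frame: x ahead of the robot, y to its left, z up, the work surface at z = 0. Lengths are in mm, angles in rad, forces in N, time in s.
With the tool pointing down it reaches from about 275 to 1000 mm from the base axis. Payload 8.4 kg.
Tool frame: the origin (TCP) lies between the finger pads; the fingertips stand 17 mm ahead of it and the grasp point (between the pads) lies 2 mm behind it; z points along the fingers, y is the line along which they close (so a half turn about z gives the same grasp; the last joint's range is limited). The gripper opens to 85 mm and grips with 20 to 120 N. Pads are 22 mm wide; open, the fingers measure 114 mm over their backs; the gripper's body (76 mm by 85 mm) begins 54 mm behind the grasp point. The pads swing forward as they close: fully open they stand 13 mm farther back than shut.
Start: joints at [-1.193, 0.353, 1.633, -0, 1.155, -0.002], TCP at [231.708, -580.465, 248.281] pointing down, gripper open.
Joint ranges: [-2.63, 2.63], [-0.92, 2.1], [0.06, 2.66], [-1.3, 4.44], [0, 2.69], [-3.02, 3.02]. Speed limits (rad/s): [2.22, 2.22, 2.79, 3.14, 3.14, 3.14].

INTERFACE

Orientations are given as [roll, pitch, yaw] about the fixed x, y, z axes, in that order (R = Rz(yaw) Ry(pitch) Rx(roll)).
In Python, from rig import sense, grab_frame, sign_off gives the robot as it stands. The module is installed in compiled form; this text tells all that it offers.
- The arm moves only by the tool send_rows, never from a script. Its argument "moves" is a list that holds one entry, the list of rows, each a list of 7 numbers: the shift along the world's x, y, z in m, then the turn, a rotation vector about the world's x, y, z in rad, then the opening, from -1 (shut) to 1 (fully open). In form: [[[dx, dy, dz, rx, ry, rz, jaw], ...]]. A call has 1 to 10 rows; each row shifts and turns the commanded pose from where the row before left it; what a row does not reach is not made up. A row lasts 1/10 s, in which the tool goes at most 50 mm and 8.59 degrees, less where a joint would pass 70% of its speed; a pose out of reach is approached as far as the arm can. A call with a gripper value outside its range is refused whole. The fingers move at their own pace and stop on an object; "grip_force" is the grip in N (left out, the last holds). Time passes only in rows, so rows that do not move let the fingers close. It gives the time, the measured TCP pose, the force, the opening and the grip force at its end, in the units of the state.
- sense(): the state, without advancing time (a new reading comes with each control period).
- grab_frame(name): name is "side" or "top" or "wrist"; returns a dict with "img" (480x640x3 uint8, red, green, blue), "mtx" (3x3 intrinsics, pixels), "rvec" (rotation vector, rad) and "tvec" (3), from world to camera coordinates, as OpenCV has them; the wrist camera has in their place "T_tool_cam" (4x4, takes a point from camera to tool coordinates, whose origin is the TCP and whose axes are the flange's). Camera axes: x right, y down, z forward; pixel columns grow to the right and rows downward; lengths in mm; the calibration is good to about 2 mm. The wrist camera is an equidistant fisheye: a pixel r from the principal point sees the ray r / f radians off the axis. A picture is of the moment at which its call begins: read the wrist's pose just before it. There is no depth.
- sign_off(): hands the job in; it is judged then, once.
The state is a dict: "clock": time; "qpos": joint angles; "qvel": joint speeds; "joint_efforts": joint torques, N m; "eef_pos": TCP position; "tcp_rot": TCP orientation; "contact_force": force on the tool from outside, world axes, zero at the start; "wrist_torque": the same for the moment, N m; "opening": opening from 0.0 (shut) to 1.0 (fully open); "grasp_force": force on a finger pad.
Only numpy, scipy, OpenCV 4.12 (cv2) and the standard library are available. Lean on these libraries where they do the work, as an engineer would, in place of code of your own. Each camera call takes 0.05 s, during which the arm holds its last target. There are 200 camera calls.

TASK

Swing the reject pen's door wide open and leave it standing open, and sort the three loose bronze sleeves on the bench by height: slide the two tall ones all the way into the open-fronted pass bay and the low one all the way into the reject pen. Slide them flat along the bench, never lifting or tipping them, and leave the jar, the case and the brush where they are.

Things in the scene. Friction and masses are not known exactly. Their poses are not given: they have to be found in the camera images.
- tall_a: Tall sleeve: plain dark-bronze ring standing on the bench, open at both ends, outer diameter 84 mm, bore 68 mm (wall 8 mm), 50 mm high, about 0.35 kg. Origin: centre of its underside; z up along its axis.
- tall_b: The other tall sleeve, the same as tall_a (outer 84, bore 68, 50 mm high). Origin: centre of its underside.
- low: Low sleeve (the reject): same bronze, same outer diameter 84 mm and bore 68 mm, but only 25 mm high, about 0.18 kg. Origin: centre of its underside.
- bay: Pass bay on the robot's left: fixed U of sheet-metal fences 45 mm high and 5 mm thick, no floor plate and no lid, inside 195 mm long (its x) by 115 mm wide (its y). Origin: on the bench at the centre of the inside. Its mouth is the open end on its -x side, which looks roughly to the robot's right (world -y).
- bay_mouth (a point): Middle of the bay's open end, at bench level, 97.5 mm from the bay's origin along its -x.
- pen: Reject pen on the robot's right: fixed open-topped pen of sheet-metal fences 40 mm high and 5 mm thick, no floor plate, inside 120 by 120 mm. Origin: on the bench at the centre of the inside. Its -x side, which looks roughly to the robot's left (world +y), is closed by the door.
- pen_door (a joint): Angle of the pen's door: 0 shut, grows as it swings outward from the pen, to 1.9 rad at its stop; it stays where it is left (no latch, no spring). Panel 130 mm wide, 6 mm thick, top 58 mm above the bench; the upright hinge is at the pen's +y end of the door (the end farther from the robot).
- pen_door_hinge (a point): Point on the door's hinge axis (upright), on the outer face of the shut door, at half height, 65 mm from the pen's centre line along the pen's +y and 66 mm from the pen's origin along its -x.
- pen_door_handle (a point): Middle of the door's handle: an upright round steel bar 11 mm thick and 33 mm long (plus rounded ends), standing 35 mm off the outer face of the door, 30 mm above the bench, 100 mm from the hinge end of the panel, near the free edge. Turns with the door.
- jar: Bystander: white jar with black lid, 60 mm diameter, 65 mm high, standing on the bench. Origin: centre of its underside.
- case: Bystander: grey plastic instrument case, 70 (x) by 55 (y) by 45 mm high. Origin: centre of its underside.
- brush: Bystander: bench brush 170 mm long lying beyond the sleeves. Origin: on the bench under its middle; long axis x.
There are look-alikes about, which are no part of the job. Leave any blue look-alike of the pen alone.

How it is judged:
By the outcome, as a careful person would: the job done as asked, in the order asked, and still so for the second after the job is handed in, with the robot touching nothing.
It also fails if it takes over 72 s, if anything falls off the work surface, if the arm or the gripper's body presses on something with over 40 N, if the wrist force passes 120 N, or if a joint passes its speed limit or range.

## Working session

There is one attempt and no reset: what is moved stays moved. The work goes in short steps, Python scripts to look and compute and a tool call to move; the robot and the scene stay as the last step left them, time stands still between calls to the robot, and variables do not carry over. Pictures are saved under pics/ and viewed, at most 10 in all, crops included, and the job is handed in when it is done.

Besides the shell and the picture viewer there is one more tool, called after "Call:" as a command line: name --argument value ..., lists and objects as JSON in quotes. send_rows: Moves the arm, as the interface text tells. Its arguments: {"type":"object","properties":{"moves":{"type":"array"},"grip_force":{"type":"number"}},"required":["moves"]}

```bash
mkdir -p pics
python3 - <<'E'
from rig import sense,grab_frame
import cv2,pickle
print(sense())
for n in ("top","side"):
    f=grab_frame(n); cv2.imwrite(f"pics/{n}0.png",f["img"][:,:,::-1]); pickle.dump(f,open(f"{n}0.pkl","wb"))
    print(n,f["mtx"].tolist(),f["rvec"],f["tvec"])
E
```

```text
{'clock': 0.0, 'qpos': array([-1.19335230e+00,  3.53619831e-01,  1.63415237e+00,  1.09651884e-05,
        1.15522742e+00, -2.38699469e-03]), 'qvel': array([ 0.00128564, -0.00080487,  0.00138708,  0.00153387, -0.00046805,
        0.00036303]), 'joint_efforts': array([ 4.27058894e-04, -6.05247688e+01, -3.42073238e+01,  1.33699050e-04,
        9.36909928e-03,  7.74082878e-06]), 'eef_pos': array([ 231.56430712, -580.01273187,  247.57156185]), 'tcp_rot': array([-3.14018571e+00, -1.33840664e-05,  3.79826577e-01]), 'contact_force': array([ 0.55102727,  1.39901142, -0.08748071]), 'wrist_torque': array([-0.00535733,  0.00035134, -0.04569047]), 'grasp_force': 0.0, 'opening': 1.0007300524516023}
top [[603.9280468142272, 0.0, 323.7833367357422], [0.0, 603.9280468142272, 237.77332426422254], [0.0, 0.0, 1.0]] [ 2.17252795 -2.16951286  0.08606381] [-127.15957958  532.19429706 1830.95755437]
side [[434.27001546381325, 0.0, 319.975626235691], [0.0, 434.27001546381325, 239.6364988781279], [0.0, 0.0, 1.0]] [ 0.19925667 -2.71543391  1.42052246] [478.37783562 176.51460624 852.69781688]
```

View pics/top0.png

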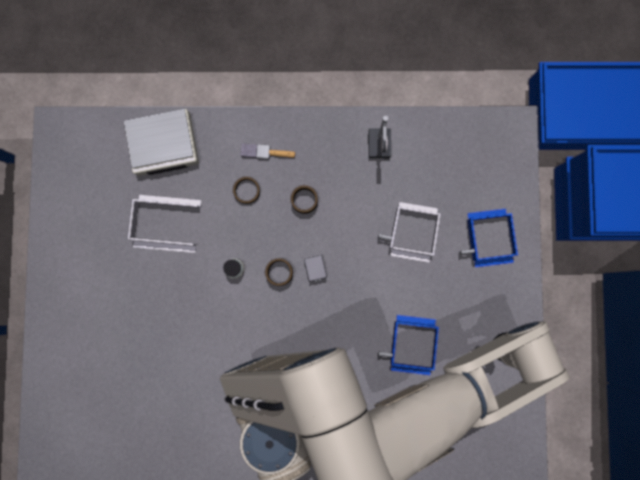

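View pics/side0.png

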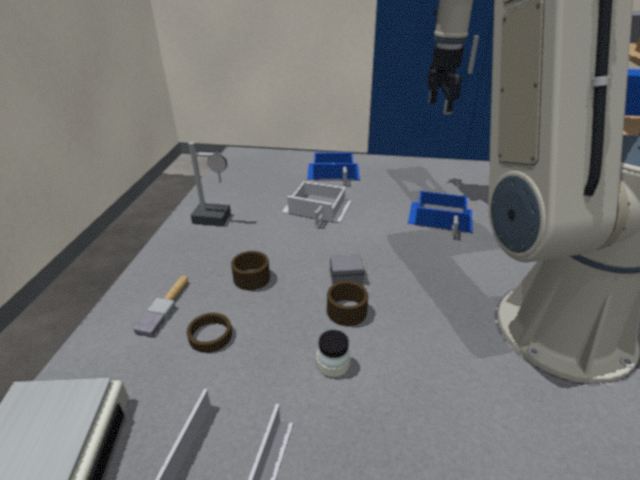

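The top view looks down, with image up = +x and image left = +y. The grey pen is at about (415,232), the bay at (165,222), and the sleeves at (246,190), (304,199) and (280,272). The jar is at (233,268), the case at (316,268) and the brush at (268,153).

Pen candidates are grey (415,232), blue (492,237) and blue (414,345). Only the grey one fits, because the blue ones are look-alikes. For the low sleeve, the side view shows the ring at (210,332) as clearly low, and it is the one nearest the brush and bay, so it matches (246,190) in the top view. I'll confirm both in one crop.

```bash
cat > h.py <<'E'
import numpy as np,cv2,pickle
def cast(f,uv,z):
    R=cv2.Rodrigues(np.array(f["rvec"]))[0]; t=np.array(f["tvec"]).ravel()
    p=cv2.undistortPoints(np.array(uv,float).reshape(-1,1,2),f["mtx"],None).reshape(-1,2)
    d=np.c_[p,np.ones(len(p))]@R; c=-R.T@t
    return (c+d*((z-c[2])/d[:,2])[:,None])[:,:2]
def proj(f,P):
    return cv2.projectPoints(np.array(P,float).reshape(-1,3),np.array(f["rvec"],float),np.array(f["tvec"],float),f["mtx"],None)[0].reshape(-1,2)
def rings(f):
    hsv=cv2.cvtColor(f["img"],cv2.COLOR_RGB2HSV)
    m=((hsv[...,0]<28)&(hsv[...,1]>90)&(hsv[...,2]<130)).astype(np.uint8)
    m=cv2.morphologyEx(m,cv2.MORPH_CLOSE,np.ones((3,3)))
    out=[]
    for c in cv2.findContours(m,cv2.RETR_EXTERNAL,cv2.CHAIN_APPROX_NONE)[0]:
        if cv2.contourArea(c)>250: out.append((cv2.fitEllipse(cv2.convexHull(c)),cv2.boundingRect(c),c))
    return out
E
python3 - <<'E'
from h import *
f=pickle.load(open("top0.pkl","rb"))
for e,b,c in rings(f):
    print(b,np.round(e[0],1),np.round(e[1],1),"z25",cast(f,[e[0]],25).round(1),"z50",cast(f,[e[0]],50).round(1))
s=pickle.load(open("side0.pkl","rb"))
for e,b,c in rings(s): print("side",b,np.round(e[0],1),np.round(e[1],1),cast(s,[e[0]],20).round())
R=cv2.Rodrigues(np.array(f["rvec"]))[0];print("cam",-R.T@np.ravel(f["tvec"]))
im=f["img"][:,:,::-1]
a=cv2.resize(im[180:275,370:450],None,fx=5,fy=5,interpolation=cv2.INTER_CUBIC)
b=cv2.resize(im[180:275,120:212],None,fx=4,fy=5,interpolation=cv2.INTER_CUBIC)
cv2.imwrite("pics/crop1.png",np.hstack([a,b]))
E
```

```text
side (188, 314, 43, 38) [209.2 332.1] [36.8 43.6] [[677. 125.]]
side (328, 281, 39, 44) [346.8 302.6] [41.6 44.8] [[427.   7.]]
side (232, 252, 37, 38) [250.5 269.9] [37.8 38.6] [[652. -69.]]
cam [ 367.24030666 -144.9745957  1869.73870318]
```

View pics/crop1.png

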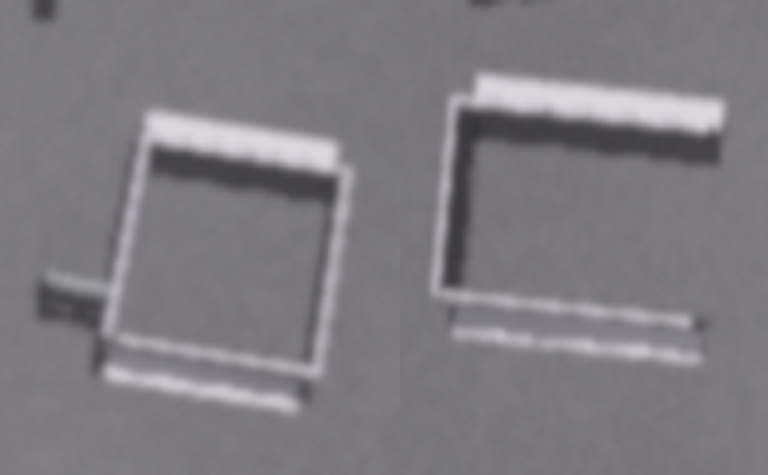

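The crop confirms that the grey pen's door and handle face +y. The door line runs from about (399,204) at the hinge to (392,247), and the handle is at about (378,236). The bay's mouth faces right. Next I'll compute the world coordinates.

Run:
```python
from h import *
f=pickle.load(open("top0.pkl","rb")); s=pickle.load(open("side0.pkl","rb"))
im=f["img"].astype(int)
m=((im[...,0]-im[...,2]>12)&(im.sum(2)<260)).astype(np.uint8)
m[:160]=0;m[300:]=0;m[:,:215]=0;m[:,330:]=0
m=cv2.morphologyEx(m,cv2.MORPH_CLOSE,np.ones((3,3)))
for c in cv2.findContours(m,cv2.RETR_EXTERNAL,cv2.CHAIN_APPROX_NONE)[0]:
    if cv2.contourArea(c)>200:
        e=cv2.fitEllipse(cv2.convexHull(c)); h=25 if e[0][0]<260 else 50
        w=cast(f,[e[0]],h*.7)[0]; print(np.round(e[0],1),np.round(e[1],1),h,w.round(1),"side check",proj(s,[*w,h/2]).round(1))
def P(pts,z,o,sc): 
    return cast(f,[(o[0]+(x+.5)/sc[0]-.5,o[1]+(y+.5)/sc[1]-.5) for x,y in pts],z)
pe=P([(319,373),(347,168),(108,338)],40,(370,180),(5,5))
print("pen corners BR,TR,BL",pe.round(1).tolist())
ux=pe[0]-pe[1]; print("yaw from right edge (pen -y dir)",np.arctan2(ux[1],ux[0]),np.linalg.norm(ux)); d=pe[0]-pe[2];print("pen x dir",np.arctan2(d[1],d[0]),np.linalg.norm(d))
hd=P([(42,278)],50,(370,180),(5,5)); print("handle",hd.round(1))
dl=P([(148,115),(108,335)],58,(370,180),(5,5)); print("door hinge,free",dl.round(1).tolist())
ba=P([(36,294),(55,97),(292,322)],45,(120,180),(4,5)); print("bay corners BL,TL,BR",ba.round(1).tolist())
for n,uv,z in (("jar",(233,268),65),("case",(316,268),45),("standbase",(380,142),0),("lens shadow",(379,180),0)): print(n,cast(f,[uv],z).round())
print("side pen check: BR,TR,BL corners z40",proj(s,np.c_[pe,[40]*3]).round().tolist())
```

```text
[278.5 271.8] [26.8 27.1] 50 [427.4  10.7] side check [[346.5 302.2]]
[303.9 198.9] [26.8 27. ] 50 [651.  -65.2] side check [[250.2 269.1]]
[245.9 189.8] [26.2 26.2] 25 [682.2 115.7] side check [[209. 331.]]
pen corners BR,TR,BL [[481.2, -458.7], [606.4, -477.6], [502.3, -331.2]]
yaw from right edge (pen -y dir) 2.9922935788228955 126.56416932030952
pen x dir -1.7349131625131908 129.259502769272
handle [[ 537.9 -290.6]]
door hinge,free [[636.3, -354.7], [502.8, -329.4]]
bay corners BL,TL,BR [[527.9, 467.3], [649.0, 456.4], [511.0, 271.7]]
jar [[438. 145.]]
case [[ 439. -103.]]
standbase [[ 838. -303.]]
lens shadow [[ 716. -299.]]
side pen check: BR,TR,BL corners z40 [[344.0, 186.0], [303.0, 181.0], [331.0, 208.0]]
```

Call:
send_rows --moves '[[[0.0304,0.0283,-0.007,0,0,0.104,1],[0.0304,0.0283,-0.007,0,0,0.104,1],[0.0304,0.0283,-0.007,0,0,0.104,1],[0.0304,0.0283,-0.007,0,0,0.104,1],[0.0304,0.0283,-0.007,0,0,0.104,1],[0.0304,0.0283,-0.007,0,0,0.104,1],[0.0304,0.0283,-0.007,0,0,0.104,1],[0.0304,0.0283,-0.007,0,0,0.104,1],[0.0304,0.0283,-0.007,0,0,0.104,1],[0.0304,0.0283,-0.007,0,0,0.104,1]]]'

```text
clock: 1.1
eef_pos: [536.6, -296.0, 177.8]
tcp_rot: [-3.141, -0.0, 1.424]
contact_force: [0.6, -0.8, 0.1]
opening: 1.0
grasp_force: 0.0
```

```bash
cat >> h.py <<'E'
from scipy.spatial.transform import Rotation as Ro
def wcam(f,s):
    T=np.eye(4);T[:3,:3]=Ro.from_euler("xyz",s["tcp_rot"]).as_matrix();T[:3,3]=s["eef_pos"]
    return T@np.array(f["T_tool_cam"])
def wcast(f,s,uv,z):
    K=f["mtx"];W=wcam(f,s);out=[]
    for u,v in uv:
        a=np.array([(u-K[0,2])/K[0,0],(v-K[1,2])/K[1,1]]);r=np.hypot(*a)
        d=W[:3,:3]@np.array([*(a/r*np.sin(r)),np.cos(r)]);c=W[:3,3]
        out.append((c+d*(z-c[2])/d[2])[:2])
    return np.array(out)
E
python3 - <<'E'
from h import *
from rig import *
s=sense();f=grab_frame("wrist");pickle.dump((f,s),open("w1.pkl","wb"))
cv2.imwrite("pics/w1.png",f["img"][:,:,::-1]);print(s["eef_pos"],s["tcp_rot"],s["qpos"],f["mtx"],f["T_tool_cam"])
E
```

```text
[ 536.63798405 -296.01322751  177.75407786] [-3.14117830e+00 -9.23651798e-05  1.42414839e+00] [-5.06492020e-01  4.07681738e-01  1.72300137e+00 -7.01526435e-05
  1.01132989e+00 -3.59806857e-01] [[371.64829954   0.         323.73970864]
 [  0.         371.64829954 244.55181881]
 [  0.           0.           1.        ]] [[-6.57485855e-05 -9.59345642e-01 -2.82233832e-01  7.23458819e+01]
 [ 9.99999995e-01 -4.34088497e-05 -8.54061125e-05  2.14217978e-01]
 [ 6.96825358e-05 -2.82233836e-01  9.59345640e-01 -1.26563520e+02]
 [ 0.00000000e+00  0.00000000e+00  0.00000000e+00  1.00000000e+00]]
```

View pics/w1.png

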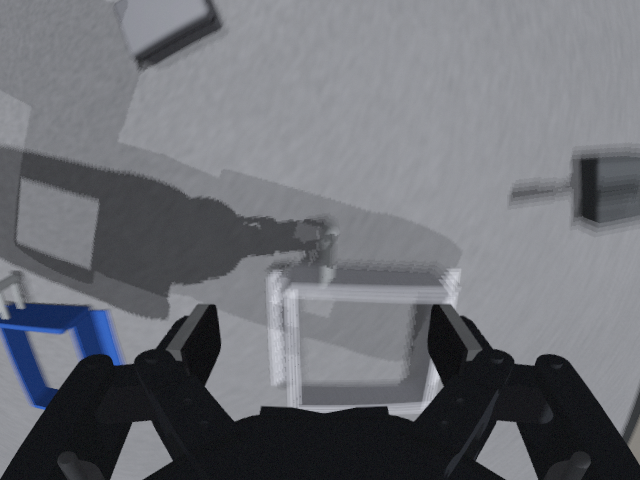

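Run:
```python
from h import *
f,s=pickle.load(open("w1.pkl","rb"))
print("handle",wcast(f,s,[(320,228),(328,228),(326,236)],50).round(1).tolist())
print("door top ends",wcast(f,s,[(285,291),(452,291)],58).round(1).tolist())
a=cv2.resize(f["img"][200:310,230:470,::-1],None,fx=3.3,fy=3.3,interpolation=cv2.INTER_CUBIC);cv2.imwrite("pics/w1c.png",a)
```

```text
handle [[535.6, -286.1], [541.2, -286.9], [538.9, -292.5]]
door top ends [[503.9, -326.7], [626.9, -346.3]]
```

View pics/w1c.png

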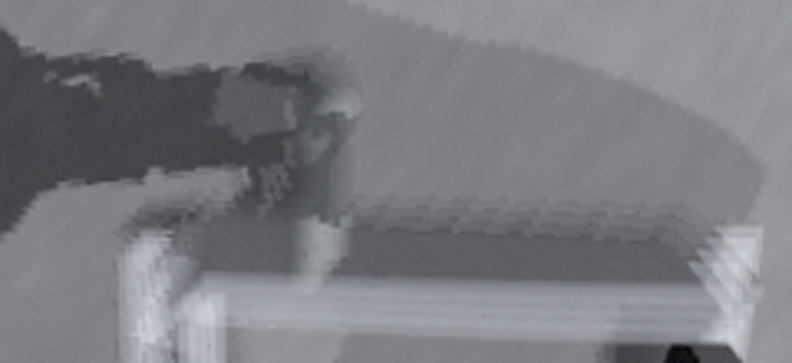

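The wrist crop shows the handle bar at about (331,232) and its standoff reaching the door at about (327,277). The picture is blurred from motion, so I'll go lower and look again while still.

Call:
send_rows --moves '[[[0,0,-0.022,0,0,0,1],[0,0,-0.022,0,0,0,1],[0,0,-0.022,0,0,0,1],[0,0,-0.012,0,0,0,1],[0,0,0,0,0,0,1],[0,0,0,0,0,0,1]]]'

```text
clock: 1.75
eef_pos: [535.8, -297.7, 100.7]
tcp_rot: [3.141, 0.0, 1.419]
contact_force: [-0.2, 0.7, 0.7]
opening: 0.999
grasp_force: 0.0
```

Run:
```python
from h import *
from rig import *
s=sense();f=grab_frame("wrist");pickle.dump((f,s),open("w2.pkl","wb"))
cv2.imwrite("pics/w2.png",f["img"][:,:,::-1]);print(s["eef_pos"],s["tcp_rot"])
```

```text
[ 535.83377801 -297.72620941  100.66040956] [3.14148133e+00 3.49633874e-05 1.41944777e+00]
```

View pics/w2.png

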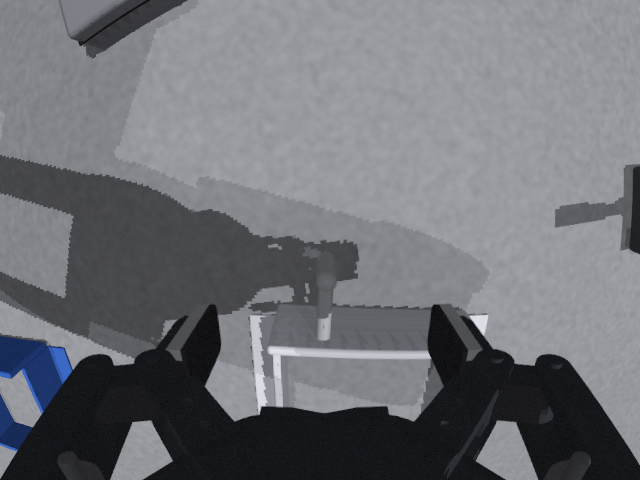

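The handle bar's top is at (325,268), its standoff meets the door at (323,338), and the free end of the door top is at (271,350).

Run:
```python
from h import *
f,s=pickle.load(open("w2.pkl","rb"))
print("handle",wcast(f,s,[(325,268)],50).round(1).tolist(),"door free",wcast(f,s,[(271,350)],58).round(1).tolist(),"standoff",wcast(f,s,[(323,338)],45).round(1).tolist())
```

```text
handle [[537.8, -290.1]] door free [[502.5, -329.6]] standoff [[530.1, -333.6]]
```

Call:
send_rows --moves '[[[0.0017,0.0067,0,0,0,0,1],[0,0,-0.02,0,0,0,1],[0,0,-0.02,0,0,0,1],[0,0,-0.018,0,0,0,1],[0,0,-0.01,0,0,0,1],[0,0,0,0,0,0,1],[0,0,0,0,0,0,-1],[0,0,0,0,0,0,-1],[0,0,0,0,0,0,-1],[0,0,0,0,0,0,-1]]]' --grip_force 30

```text
clock: 2.8
eef_pos: [537.7, -291.0, 32.9]
tcp_rot: [3.141, 0.0, 1.42]
contact_force: [0.1, 0.7, 0.2]
opening: 0.331
grasp_force: 0.0
```

Call:
send_rows --moves '[[[0,0,0,0,0,0,-1],[0,0,0,0,0,0,-1],[0,0,0,0,0,0,-1],[0,0,0,0,0,0,-1]]]'

```text
clock: 3.2
eef_pos: [537.8, -291.0, 32.7]
tcp_rot: [3.141, 0.0, 1.42]
contact_force: [0.4, -0.4, 5.3]
opening: 0.118
grasp_force: 29.7
```

Run:
```python
import numpy as np
r=np.array([-92.5,59.]);st=0.08
pp=r
for i in range(1,22):
    t=i*st;c,s=np.cos(t),np.sin(t);q=np.array([c*r[0]+s*r[1],-s*r[0]+c*r[1]]);print(i,((q-pp)/1000).round(4).tolist());pp=q
```

```text
1 [0.005, 0.0072]
2 [0.0056, 0.0068]
3 [0.0061, 0.0063]
4 [0.0066, 0.0058]
5 [0.007, 0.0053]
6 [0.0074, 0.0047]
7 [0.0078, 0.0041]
8 [0.0081, 0.0034]
9 [0.0083, 0.0028]
10 [0.0085, 0.0021]
11 [0.0087, 0.0014]
12 [0.0087, 0.0007]
13 [0.0088, 0.0]
14 [0.0087, -0.0007]
15 [0.0087, -0.0014]
16 [0.0085, -0.0021]
17 [0.0083, -0.0027]
18 [0.0081, -0.0034]
19 [0.0078, -0.004]
20 [0.0074, -0.0046]
21 [0.0071, -0.0052]
```

Call:
send_rows --moves '[[[0.005,0.0072,0,0,0,-0.08,-1],[0.0056,0.0068,0,0,0,-0.08,-1],[0.0061,0.0063,0,0,0,-0.08,-1],[0.0066,0.0058,0,0,0,-0.08,-1],[0.007,0.0053,0,0,0,-0.08,-1]]]'

```text
clock: 3.7
eef_pos: [569.5, -260.6, 32.8]
tcp_rot: [3.137, 0.0, 1.017]
contact_force: [4.7, -8.5, -2.6]
opening: 0.117
grasp_force: 29.4
```

Call:
send_rows --moves '[[[0.0074,0.0047,0,0,0,-0.08,-1],[0.0078,0.0041,0,0,0,-0.08,-1],[0.0081,0.0034,0,0,0,-0.08,-1],[0.0083,0.0028,0,0,0,-0.08,-1],[0.0085,0.0021,0,0,0,-0.08,-1]]]'

```text
clock: 4.2
eef_pos: [609.7, -245.1, 32.7]
tcp_rot: [3.136, -0.0, 0.617]
contact_force: [3.9, -17.7, -2.9]
opening: 0.117
grasp_force: 29.7
```

Call:
send_rows --moves '[[[0.0085,0.0,0,0,0,-0.08,-1],[0.0085,-0.0005,0,0,0,-0.08,-1],[0.0085,-0.001,0,0,0,-0.08,-1],[0.0085,-0.0015,0,0,0,-0.08,-1],[0.0085,-0.002,0,0,0,-0.08,-1]]]'

```text
clock: 4.7
eef_pos: [650.9, -246.6, 32.7]
tcp_rot: [-3.141, -0.0, 0.216]
contact_force: [0.5, 4.8, 6.5]
opening: 0.116
grasp_force: 30.3
```

Call:
send_rows --moves '[[[0.0083,-0.0025,0,0,0,-0.08,-1],[0.008,-0.003,0,0,0,-0.08,-1],[0.0078,-0.0036,0,0,0,-0.08,-1],[0.0075,-0.0041,0,0,0,-0.08,-1],[0.0071,-0.0047,0,0,0,-0.08,-1],[0.0067,-0.0052,0,0,0,-0.08,-1]]]'

```text
clock: 5.3
eef_pos: [697.2, -269.2, 32.8]
tcp_rot: [-3.14, -0.002, -0.263]
contact_force: [3.7, 5.6, 3.0]
opening: 0.119
grasp_force: 30.1
```

Call:
send_rows --moves '[[[0,0,0,0,0,0,0.2],[0,0,0,0,0,0,0.2],[0,0,0,0,0,0,0.2],[0,0,0,0,0,0,0.2],[0,0,0.02,0,0,0,0.2],[0,0,0.03,0,0,0,0.2],[0,0,0.03,0,0,0,0.2],[0,0,0.03,0,0,0,0.2],[-0.02,0.04,0.02,0,0,0,-0.3],[-0.02,0.04,0,0,0,0,-0.3]]]'

```text
clock: 6.3
eef_pos: [657.4, -191.0, 167.5]
tcp_rot: [3.141, -0.007, -0.262]
contact_force: [0.1, 0.1, 0.2]
opening: 0.349
grasp_force: 0.0
```

Run:
```python
from h import *
from rig import *
f=grab_frame("side");s=sense()
a=cv2.resize(f["img"][130:290,200:400,::-1],None,fx=3,fy=3);cv2.imwrite("pics/s1.png",a)
print(s["eef_pos"],s["opening"],s["tcp_rot"])
```

```text
[ 652.63650913 -184.27305534  165.20988953] 0.35281459732645676 [-3.13919667e+00  6.90910035e-04 -2.59649704e-01]
```

View pics/s1.png

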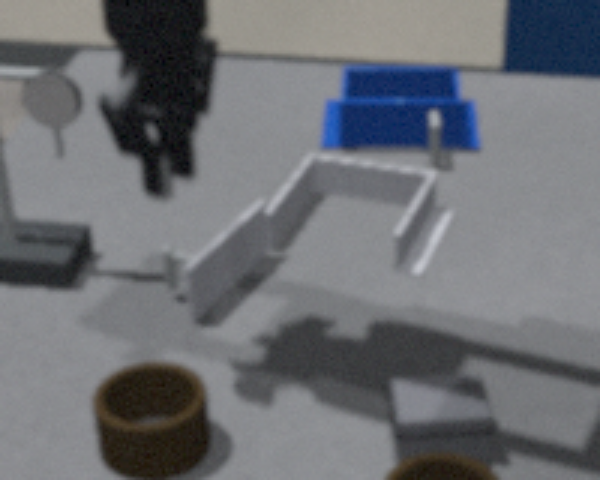

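The door stands wide open, the ring and case are undisturbed, and the gripper is clear. First the tall sleeve at (651,-65), which I'll approach with nearly shut fingers.

Call:
send_rows --moves '[[[0,0.024,-0.012,0,0,0.04,-0.6],[0,0.024,-0.012,0,0,0.04,-0.6],[0,0.024,-0.012,0,0,0.04,-0.6],[0,0.024,-0.012,0,0,0.04,-0.6],[0,0.023,-0.012,0,0,0,-0.6],[0,0,0,0,0,0,-0.6],[0,0,0,0,0,0,-0.6]]]'

```text
clock: 7.05
eef_pos: [655.9, -71.2, 103.2]
tcp_rot: [3.141, -0.0, -0.099]
contact_force: [-0.5, -0.1, 0.6]
opening: 0.197
grasp_force: 0.0
```

Call:
send_rows --moves '[[[-0.005,0.006,0,0,0,0,-0.6],[0,0,-0.02,0,0,0,-0.6],[0,0,-0.02,0,0,0,-0.6],[0,0,-0.02,0,0,0,-0.6],[0,0,-0.017,0,0,0,-0.6],[0,0,0,0,0,0,-0.3],[0,0,0,0,0,0,-0.3],[0,0,0,0,0,0,-0.3]]]' --grip_force 20

```text
clock: 7.85
eef_pos: [651.6, -65.9, 26.1]
tcp_rot: [3.141, -0.002, -0.101]
contact_force: [1.5, -1.5, 2.5]
opening: 0.346
grasp_force: 1.8
```

Call:
send_rows --moves '[[[-0.004,0.005,0,0,0,0,-0.3],[-0.008,0.0105,0,0,0,0,-0.3],[-0.01,0.013,0,0,0,0,-0.3],[-0.012,0.0165,0,0,0,0,-0.3],[-0.012,0.0165,0,0,0,0,-0.3],[-0.012,0.0165,0,0,0,0,-0.3],[-0.012,0.0165,0,0,0,0,-0.3],[-0.012,0.0165,0,0,0,0,-0.3],[-0.01,0.012,0,0,0,0,-0.3],[-0.005,0.006,0,0,0,0,-0.3]]]'

```text
clock: 8.85
eef_pos: [552.9, 65.0, 26.0]
tcp_rot: [-3.141, -0.001, -0.099]
contact_force: [2.5, -3.1, 6.6]
opening: 0.348
grasp_force: 3.8
```

Call:
send_rows --moves '[[[0,0.006,0,0,0,0,-0.3],[0.001,0.012,0,0,0,0,-0.3],[0.0013,0.015,0,0,0,0,-0.3],[0.0013,0.015,0,0,0,0,-0.3],[0.0013,0.015,0,0,0,0,-0.3],[0.0013,0.015,0,0,0,0,-0.3],[0.0013,0.015,0,0,0,0,-0.3],[0.0013,0.015,0,0,0,0,-0.3],[0.001,0.012,0,0,0,0,-0.3],[0,0.006,0,0,0,0,-0.3]]]'

```text
clock: 9.85
eef_pos: [562.9, 190.8, 25.9]
tcp_rot: [-3.142, -0.0, -0.099]
contact_force: [0.5, -4.2, 9.1]
opening: 0.351
grasp_force: 5.3
```

Call:
send_rows --moves '[[[0.001,0.006,0,0,0,0,-0.3],[0.0013,0.012,0,0,0,0,-0.3],[0.0013,0.014,0,0,0,0,-0.3],[0.0013,0.014,0,0,0,0,-0.3],[0.0013,0.014,0,0,0,0,-0.3],[0.0013,0.014,0,0,0,0,-0.3],[0.0013,0.014,0,0,0,0,-0.3],[0.0013,0.014,0,0,0,0,-0.3],[0.001,0.01,0,0,0,0,-0.3],[0,0.005,0,0,0,0,-0.3]]]'

```text
clock: 10.85
eef_pos: [573.9, 307.6, 25.9]
tcp_rot: [3.142, -0.0, -0.099]
contact_force: [0.5, -3.9, 8.6]
opening: 0.348
grasp_force: 5.3
```

Call:
send_rows --moves '[[[0.001,0.006,0,0,0,0,-0.3],[0.001,0.012,0,0,0,0,-0.3],[0.001,0.013,0,0,0,0,-0.3],[0.001,0.013,0,0,0,0,-0.3],[0.001,0.013,0,0,0,0,-0.3],[0.001,0.013,0,0,0,0,-0.3],[0.001,0.011,0,0,0,0,-0.3],[0.001,0.009,0,0,0,0,-0.3],[0.001,0.006,0,0,0,0,-0.3],[0.0,0.004,0,0,0,0,-0.3]]]'

```text
clock: 11.85
eef_pos: [582.8, 407.1, 26.0]
tcp_rot: [3.141, 0.0, -0.1]
contact_force: [-0.3, -3.5, 8.7]
opening: 0.347
grasp_force: 5.1
```

Call:
send_rows --moves '[[[0,0.003,0,0,0,0,-0.3],[0,0.003,0,0,0,0,-0.3],[0,0,0,0,0,0,-0.3]]]'

```text
clock: 12.15
eef_pos: [582.7, 413.1, 26.0]
tcp_rot: [-3.142, 0.0, -0.1]
contact_force: [-0.7, -0.0, 7.1]
opening: 0.347
grasp_force: 4.4
```

Call:
send_rows --moves '[[[0,0,0,0,0,0,-0.6],[0,0,0,0,0,0,-0.6],[0,0,0,0,0,0,-0.6],[0,0,0.01,0,0,0,-0.6],[0,0,0.025,0,0,0,-0.6],[0,0,0.025,0,0,0,-0.6],[0,0,0.024,0,0,0,-0.6],[-0.013,-0.034,0,0,0,0,-0.6],[-0.016,-0.043,0,0,0,0,-0.6],[-0.016,-0.043,0,0,0,0,-0.6]]]'

```text
clock: 13.15
eef_pos: [537.9, 291.7, 110.0]
tcp_rot: [-3.141, -0.001, -0.099]
contact_force: [1.1, -0.9, 0.3]
opening: 0.2
grasp_force: 0.0
```

Call:
send_rows --moves '[[[-0.016,-0.043,0,0,0,0,-0.6],[-0.016,-0.043,0,0,0,0,-0.6],[-0.016,-0.043,0,0,0,0,-0.6],[-0.016,-0.043,0,0,0,0,-0.6],[-0.016,-0.043,0,0,0,0,-0.6],[-0.016,-0.038,0,0,0,0,-0.6],[-0.014,-0.029,0,0,0,0,-0.6],[0,0,0,0,0,0,-0.6],[0,0,0,0,0,0,-0.6]]]'

```text
clock: 14.05
eef_pos: [429.0, 10.3, 109.9]
tcp_rot: [-3.141, -0.001, -0.102]
contact_force: [-0.4, 0.1, 0.5]
opening: 0.199
grasp_force: 0.0
```

Run:
```python
from h import *
from rig import *
s=sense();print(s["eef_pos"])
f=grab_frame("side")
for e,b,c in rings(f): print(b,np.round(e[0],1))
print("expect bay ring",proj(f,[582.7,411,25]),"low",proj(f,[682.2,115.7,12]),"r2",proj(f,[427.4,10.7,25]))
```

```text
[428.96359767  10.26120633 109.90806679]
(170, 460, 57, 20) [196.7 484.8]
(188, 314, 43, 38) [209.1 332.2]
(328, 283, 39, 42) [346.7 302.7]
expect bay ring [[200.40879113 496.13180351]] low [[209.00326422 331.14275419]] r2 [[346.56320213 302.15305452]]
```

Call:
send_rows --moves '[[[-0.0015,0,-0.015,0,0,0,-0.6],[0,0,-0.025,0,0,0,-0.6],[0,0,-0.025,0,0,0,-0.6],[0,0,-0.019,0,0,0,-0.6],[0,0,0,0,0,0,-0.3],[0,0,0,0,0,0,-0.3],[0,0,0,0,0,0,-0.3]]]'

```text
clock: 14.8
eef_pos: [428.4, 11.5, 25.7]
tcp_rot: [3.142, -0.001, -0.098]
contact_force: [-3.0, -3.4, 8.3]
opening: 0.351
grasp_force: 6.9
```

Call:
send_rows --moves '[[[0.007,0.003,0,0,0,0,-0.3],[0.012,0.005,0,0,0,0,-0.3],[0.014,0.006,0,0,0,0,-0.3],[0.015,0.006,0,0,0,0,-0.3],[0.015,0.006,0,0,0,0,-0.3],[0.015,0.006,0,0,0,0,-0.3],[0.015,0.006,0,0,0,0,-0.3],[0.014,0.006,0,0,0,0,-0.3],[0.012,0.005,0,0,0,0,-0.3],[0.007,0.004,0,0,0,0,-0.3]]]'

```text
clock: 15.8
eef_pos: [554.8, 65.4, 25.9]
tcp_rot: [-3.141, -0.001, -0.098]
contact_force: [-3.7, -1.5, 9.0]
opening: 0.353
grasp_force: 5.8
```

Call:
send_rows --moves '[[[0,0.006,0,0,0,0,-0.3],[0.001,0.012,0,0,0,0,-0.3],[0.0013,0.015,0,0,0,0,-0.3],[0.0013,0.015,0,0,0,0,-0.3],[0.0013,0.015,0,0,0,0,-0.3],[0.0013,0.015,0,0,0,0,-0.3],[0.0013,0.015,0,0,0,0,-0.3],[0.0013,0.015,0,0,0,0,-0.3],[0.001,0.012,0,0,0,0,-0.3],[0,0.006,0,0,0,0,-0.3]]]'

```text
clock: 16.8
eef_pos: [564.0, 192.3, 26.0]
tcp_rot: [-3.141, -0.002, -0.098]
contact_force: [-0.1, -3.0, 6.7]
opening: 0.35
grasp_force: 4.2
```

Call:
send_rows --moves '[[[0.001,0.006,0,0,0,0,-0.3],[0.0012,0.012,0,0,0,0,-0.3],[0.0013,0.014,0,0,0,0,-0.3],[0.0013,0.014,0,0,0,0,-0.3],[0.0013,0.014,0,0,0,0,-0.3],[0.0013,0.014,0,0,0,0,-0.3],[0.0013,0.014,0,0,0,0,-0.3],[0.0013,0.014,0,0,0,0,-0.3],[0.001,0.01,0,0,0,0,-0.3],[0.0005,0.007,0,0,0,0,-0.3]]]'

```text
clock: 17.8
eef_pos: [574.9, 311.2, 26.0]
tcp_rot: [-3.141, -0.001, -0.098]
contact_force: [-0.0, -3.5, 6.1]
opening: 0.345
grasp_force: 4.4
```

Call:
send_rows --moves '[[[0.0005,0.005,0,0,0,0,-0.3],[0.0005,0.005,0,0,0,0,-0.3],[0.0003,0.003,0,0,0,0,-0.3],[0,0,0,0,0,0,-0.3]]]'

```text
clock: 18.2
eef_pos: [576.1, 324.0, 26.0]
tcp_rot: [-3.141, -0.001, -0.098]
contact_force: [0.2, 0.5, 5.1]
opening: 0.349
grasp_force: 3.8
```

Call:
send_rows --moves '[[[0,0,0,0,0,0,-0.6],[0,0,0,0,0,0,-0.6],[0,0,0,0,0,0,-0.6],[0,0,0.01,0,0,0,-0.6],[0,0,0.025,0,0,0,-0.6],[0,0,0.025,0,0,0,-0.6],[0,0,0.024,0,0,0,-0.6],[0.012,-0.024,0,0,0,0,-0.6],[0.018,-0.036,0,0,0,0,-0.6],[0.02,-0.04,0,0,0,0,-0.6]]]'

```text
clock: 19.2
eef_pos: [626.1, 221.4, 110.5]
tcp_rot: [-3.141, -0.001, -0.098]
contact_force: [-0.1, 0.4, -0.3]
opening: 0.201
grasp_force: 0.0
```

Call:
send_rows --moves '[[[0.02,-0.04,0,0,0,0,-0.6],[0.018,-0.036,0,0,0,0,-0.6],[0.018,-0.032,0,0,0,0,-0.6],[0,0,0,0,0,0,-0.6],[0,0,0,0,0,0,-0.6]]]'

```text
clock: 19.7
eef_pos: [681.9, 112.8, 109.7]
tcp_rot: [-3.141, -0.0, -0.102]
contact_force: [-0.8, 0.9, 0.2]
opening: 0.204
grasp_force: 0.0
```

Run:
```python
from h import *
from rig import *
s=sense();print(s["eef_pos"])
f=grab_frame("top");im=f["img"]
cv2.imwrite("pics/t2.png",cv2.resize(im[130:300,110:460,::-1],None,fx=2.25,fy=2.25,interpolation=cv2.INTER_CUBIC))
g=grab_frame("side")
for e,b,c in rings(g): print(b,np.round(e[0],1),"exp low",proj(g,[682.2,115.7,12]))
```

```text
[681.88817211 112.83945253 109.68934504]
(170, 404, 86, 76) [212.7 449.9] exp low [[209.00326422 331.14275419]]
(188, 314, 43, 38) [209.  332.2] exp low [[209.00326422 331.14275419]]
```

View pics/t2.png

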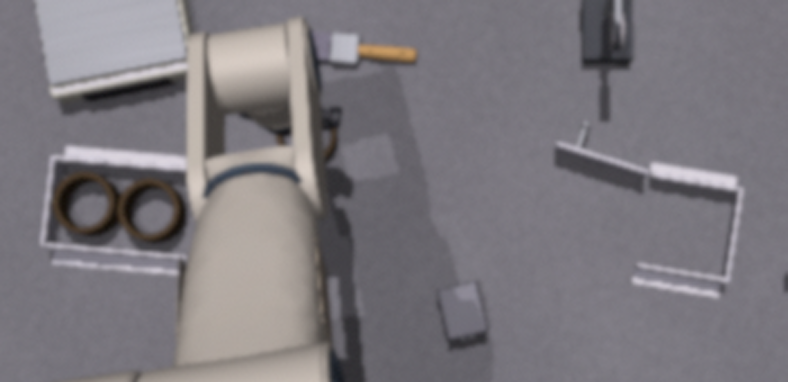

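The top view shows both tall sleeves inside the bay, at crop (87,205) and (150,210). The door is open at crop (600,165), and the case and brush haven't moved. The low sleeve is next.

Call:
send_rows --moves '[[[0,0.0025,-0.015,0,0,0,-0.6],[0,0,-0.025,0,0,0,-0.6],[0,0,-0.025,0,0,0,-0.6],[0,0,-0.02,0,0,0,-0.6],[0,0,0,0,0,0,-0.3],[0,0,0,0,0,0,-0.3],[0,0,0,0,0,0,-0.3]]]'

```text
clock: 20.5
eef_pos: [682.3, 116.8, 25.2]
tcp_rot: [-3.141, -0.001, -0.1]
contact_force: [-0.4, -0.5, 0.6]
opening: 0.356
grasp_force: 0.0
```

Call:
send_rows --moves '[[[-0.002,-0.006,0,0,0,0,-0.3],[-0.003,-0.011,0,0,0,0,-0.3],[-0.004,-0.014,0,0,0,0,-0.3],[-0.0045,-0.015,0,0,0,0,-0.3],[-0.0045,-0.015,0,0,0,0,-0.3],[-0.0045,-0.015,0,0,0,0,-0.3],[-0.0045,-0.015,0,0,0,0,-0.3],[-0.0045,-0.015,0,0,0,0,-0.3],[-0.0045,-0.015,0,0,0,0,-0.3],[-0.0045,-0.015,0,0,0,0,-0.3]]]'

```text
clock: 21.5
eef_pos: [640.8, -21.1, 24.3]
tcp_rot: [-3.142, -0.0, -0.1]
contact_force: [0.1, 1.2, 0.7]
opening: 0.352
grasp_force: 0.4
```

Call:
send_rows --moves '[[[-0.0045,-0.015,0,0,0,0,-0.3],[-0.0045,-0.015,0,0,0,0,-0.3],[-0.0045,-0.015,0,0,0,0,-0.3],[-0.0045,-0.015,0,0,0,0,-0.3],[-0.0045,-0.015,0,0,0,0,-0.3],[-0.0045,-0.015,0,0,0,0,-0.3],[-0.0045,-0.015,0,0,0,0,-0.3],[-0.0045,-0.015,0,0,0,0,-0.3],[-0.0045,-0.015,0,0,0,0,-0.3],[-0.0045,-0.015,0,0,0,0,-0.3]]]'

```text
clock: 22.5
eef_pos: [595.8, -171.1, 24.3]
tcp_rot: [-3.142, 0.0, -0.1]
contact_force: [-0.1, 1.4, 0.7]
opening: 0.351
grasp_force: 0.4
```

Call:
send_rows --moves '[[[-0.004,-0.013,0,0,0,0,-0.3],[-0.0035,-0.012,0,0,0,0,-0.3],[-0.003,-0.012,0,0,0,0,-0.3],[-0.002,-0.012,0,0,0,0,-0.3],[-0.002,-0.012,0,0,0,0,-0.3],[-0.002,-0.012,0,0,0,0,-0.3],[-0.002,-0.013,0,0,0,0,-0.3],[-0.002,-0.013,0,0,0,0,-0.3],[-0.002,-0.013,0,0,0,0,-0.3],[-0.002,-0.013,0,0,0,0,-0.3]]]'

```text
clock: 23.5
eef_pos: [571.5, -296.0, 24.3]
tcp_rot: [3.142, -0.0, -0.1]
contact_force: [-0.0, 0.8, 0.2]
opening: 0.347
grasp_force: 0.3
```

Call:
send_rows --moves '[[[-0.002,-0.013,0,0,0,0,-0.3],[-0.002,-0.013,0,0,0,0,-0.3],[-0.002,-0.013,0,0,0,0,-0.3],[-0.002,-0.013,0,0,0,0,-0.3],[-0.002,-0.013,0,0,0,0,-0.3],[-0.002,-0.012,0,0,0,0,-0.3],[-0.002,-0.012,0,0,0,0,-0.3],[-0.001,-0.01,0,0,0,0,-0.3],[-0.001,-0.008,0,0,0,0,-0.3],[-0.001,-0.006,0,0,0,0,-0.3]]]'

```text
clock: 24.5
eef_pos: [554.7, -408.6, 24.3]
tcp_rot: [3.142, -0.0, -0.1]
contact_force: [0.8, 0.5, 0.5]
opening: 0.354
grasp_force: 0.4
```

Call:
send_rows --moves '[[[-0.001,-0.005,0,0,0,0,-0.3],[-0.0005,-0.004,0,0,0,0,-0.3],[0,0,0,0,0,0,-0.6],[0,0,0,0,0,0,-0.6],[0,0,0,0,0,0,-0.6],[0,0,0.02,0,0,0,-0.6],[0,0,0.03,0,0,0,-0.6],[0,0,0.04,0,0,0,-0.6],[-0.01,-0.01,0.04,0,0,0,-0.6],[-0.02,-0.02,0.03,0,0,0,-0.6]]]'

```text
clock: 25.5
eef_pos: [524.7, -446.2, 187.1]
tcp_rot: [3.141, -0.002, -0.098]
contact_force: [-0.4, -0.8, -0.4]
opening: 0.202
grasp_force: 0.0
```

Call:
send_rows --moves '[[[-0.03,-0.03,0.01,0,0,0,-0.6],[-0.04,-0.03,0,0,0,0,-0.6],[-0.04,-0.03,0,0,0,0,-0.6],[-0.04,-0.03,0,0,0,0,-0.6],[-0.04,-0.03,0,0,0,0,-0.6],[-0.04,-0.03,0,0,0,0,-0.6],[-0.03,-0.02,0,0,0,0,-0.6],[0,0,0,0,0,0,-0.6]]]'

```text
clock: 26.3
eef_pos: [259.1, -649.1, 194.3]
tcp_rot: [3.141, 0.001, -0.104]
contact_force: [-0.3, 0.3, 0.2]
opening: 0.201
grasp_force: 0.0
```

Run:
```python
from h import *
from rig import *
s=sense();print(s["eef_pos"],s["contact_force"])
f=grab_frame("top");im=f["img"]
cv2.imwrite("pics/t3.png",cv2.resize(im[130:300,110:460,::-1],None,fx=2.25,fy=2.25,interpolation=cv2.INTER_CUBIC))
```

```text
[ 259.13405503 -649.14089509  194.25431148] [-0.34069539  0.30923954  0.24048927]
```

View pics/t3.png

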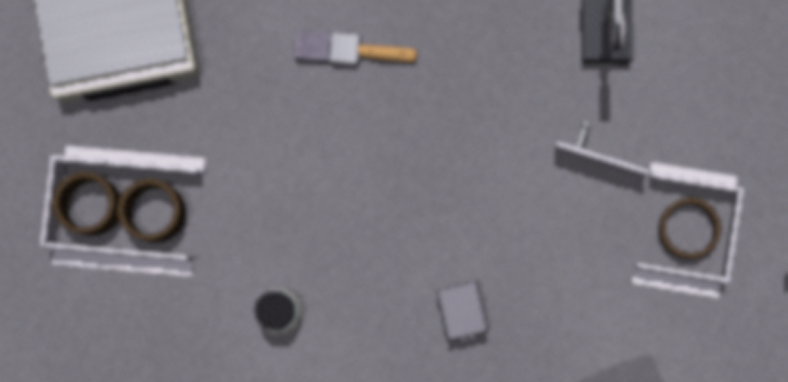

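The final top view shows both tall sleeves in the bay at crop (87,205) and (150,210), and the low sleeve in the pen at (689,229). The door stands wide open, the bystanders are undisturbed and the arm is clear.

```bash
python3 -c "
from rig import *
print(sign_off())"
```

```text
the job is handed in; nothing more can be done
None
```

The job is handed in at about 26 s: the pen door stands wide open, both tall sleeves are inside the bay, the low sleeve is inside the pen, and the jar, case and brush were not touched.

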